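# Press the lone bench dog flush

## Task

One blue bench dog still stands up by itself on the open part of the work board, where the next piece is to lie flat. Press it gently down with the fingertips until it is flush with the worktop, then take the hand away. Leave the panel, the three dogs that hold it, the chisel, the plane and the mallet alone.

Things in the scene. Friction and masses are not known exactly. Their poses are not given: they have to be found in the camera images.
- workboard: Pale beech work board lying fixed on the table, 340 (its x) x 600 (its y) x 85 mm high: a 40 mm slab on two battens, with a 12 mm dark lipping on its front edge. The origin is the centre of its underside at table height; x points away from the robot, y to the left, its flat worktop, hard and unyielding, is at z = 85 mm. It has a grid of 20 mm dog holes, 96 mm apart, three rows of six; most are empty, two hold spare blue dogs parked flush with the worktop.
- lone_dog: The hole (fixed) of the lone dog, its origin on the hole's axis at the mouth, level with the worktop, z up. The lone dog is a blue anodised round pin, 20 mm across, with a flat top; it stands 17 to 25 mm proud of the worktop, by itself on the open right part of the board, in one of the six holes of the front and middle rows, at least 35 mm from the panel. The chisel may lie beside it, 15 to 25 mm clear of it.
- lone_dog_top (a point): Centre of the lone dog's flat top; it moves down with the dog, and is level with the worktop, 85 mm above the table, when the dog is flush.
- lone_dog_pin (a joint): How far the lone dog has been pushed down, m: 0 is 25 mm proud of the worktop, 0.025 flush; starts at 0 to 0.008. It slides straight down under a push of about 6 N, stays where it is left (a spring ball holds it, it does not come back up) and stops 2 mm below flush.
- end_dog: The hole (fixed) of the end dog, its origin on the hole's axis at the mouth, level with the worktop. A blue round dog like the lone one stands in it, 13 to 16 mm proud, and holds the panel's left end.
- end_dog_pin (a joint): How far the dog in end_dog has been pushed down, m: 0 is 25 mm proud, starts at 0.009 to 0.012 and must stay so. It slides as easily as the lone dog.
- back_dog_left: The hole (fixed) of the left back dog, its origin on the hole's axis at the mouth, level with the worktop. A blue round dog like the lone one stands in it, 13 to 16 mm proud, and holds the panel's far edge.
- back_dog_left_pin (a joint): How far the dog in back_dog_left has been pushed down, m: 0 is 25 mm proud, starts at 0.009 to 0.012 and must stay so. It slides as easily as the lone dog.
- back_dog_right: The hole (fixed) of the right back dog, its origin on the hole's axis at the mouth, level with the worktop. A blue round dog like the lone one stands in it, 13 to 16 mm proud, and holds the panel's far edge.
- back_dog_right_pin (a joint): How far the dog in back_dog_right has been pushed down, m: 0 is 25 mm proud, starts at 0.009 to 0.012 and must stay so. It slides as easily as the lone dog.
- panel: Glued-up pine panel of four staves, 150 (x) x 220 (y) x 20 mm, lying loose on the left part of the board against its three dogs. Origin: centre of its underside.
- block_plane: Steel block plane with red lever cap and brass knob, lying loose on its side on the far right of the board, 160 mm long along y, 45 mm high, 45 mm wide. Origin: centre of its underside.
- chisel: Chisel with wooden handle lying loose on the board between the holes at the right, 255 mm long along its x, handle (26 mm thick) towards the robot. Origin: under the front end of the handle, at worktop height.
- mallet: Wooden mallet lying loose on the table just right of the board: head 75 x 115 x 65 mm at its far (+x) end, handle towards the robot, 280 mm long in all. Origin: level with its underside, on the handle's line, 110 mm from the head's centre.

How it is judged:
On the way, in this order (a step that is already met when the one before it is completed fails the run):
1. the fingertips rest on the top of the lone dog while it still stands proud (contact force between the fingers and lone_dog above 0.5 N and value of joint lone_dog_pin below 0.022 m), for 0.02 s.
2. the lone dog is pressed down flush (value of joint lone_dog_pin above 0.023 m), for 0.1 s.
At the end, for the whole second after the job is handed in: The lone dog is flush: its top no more than 2 mm above the worktop. The three dogs that hold the panel are within about 3 mm of their starting heights, and the panel, chisel, plane and mallet within 6 mm of where they were (value of joint lone_dog_pin above 0.023 m and value of joint end_dog_pin between 0.006 and 0.015 m and value of joint back_dog_left_pin between 0.006 and 0.015 m and value of joint back_dog_right_pin between 0.006 and 0.015 m and distance of each of panel, block_plane, chisel, mallet from where it was at the start of the episode below 0.006 m); the robot touches nothing.
It fails at once if the lone dog was pulled up instead of pressed (value of joint lone_dog_pin below -0.003 m or velocity of joint lone_dog_pin below -0.05 m/s).
It fails at once if the board or the lone dog was struck or leant on with more than 60 N (contact force between the fingers and workboard above 60 N or contact force between the fingers and lone_dog above 60 N).
It fails at once if a dog that holds the panel was pushed down or pulled up by more than about 3 mm (value of joint any of end_dog_pin, back_dog_left_pin, back_dog_right_pin below 0.006 m or value of joint any of end_dog_pin, back_dog_left_pin, back_dog_right_pin above 0.015 m).
It fails at once if the panel, chisel, plane or mallet was moved by more than 6 mm (distance of any of panel, block_plane, chisel, mallet from where it was at the start of the episode above 0.006 m).
It fails at once if the robot pushed on the panel, chisel, plane or mallet with more than 3 N (contact force between any of the fingers, the arm and panel above 3 N or contact force between any of the fingers, the arm and block_plane above 3 N or contact force between any of the fingers, the arm and chisel above 3 N or contact force between any of the fingers, the arm and mallet above 3 N).
It also fails if it takes over 29 s, if anything falls off the work surface, if the arm or the gripper's body presses on something with over 40 N, if the wrist force passes 120 N, or if a joint passes its speed limit or range.

## Robot

A 7-joint arm with a two-finger parallel gripper is mounted at the origin on the work surface. World frame = base frame: x ahead of the robot, y to its left, z up, the work surface at z = 0. Lengths are in m, angles in rad, forces in N, time in s.
With the tool pointing down it reaches from about 0.425 to 0.8 m from the base axis. Payload 8.3 kg.
Tool frame: the origin (TCP) lies at the very end of the fingers, on their centre line; the grasp point (between the pads) lies 19 mm behind it (robot.hold_point_z is the distance from the TCP to the grasp point, in m); z points along the fingers, y is the line along which they close (so a half turn about z gives the same grasp; the last joint's range is limited). The gripper opens to 85 mm and grips with 20 to 120 N. Pads are 22 mm wide; open, the fingers measure 114 mm over their backs; the gripper's body (76 mm by 85 mm) begins 54 mm behind the grasp point. The pads swing forward as they close: fully open they stand 13 mm farther back than shut.
Start: joints at [-1.28, 0.383, 0.016, 1.37, -0.006, 1.388, -0.046], TCP at [0.216, 0.586, 0.231] pointing down, gripper open.
Joint ranges: [-2.95, 2.95], [-0.25, 2.06], [-1.52, 1.56], [0.18, 2.33], [-1.44, 4.58], [0.02, 2.06], [-3.01, 3.01]. Speed limits (rad/s): [2.39, 2.39, 3.01, 3.01, 3.14, 3.14, 3.14].

## Interface

Orientations are given as [roll, pitch, yaw] about the fixed x, y, z axes, in that order (R = Rz(yaw) Ry(pitch) Rx(roll)).
In Python, from bench import robot, sensors, imaging gives the robot as it stands. The module is installed in compiled form; this text tells all that it offers. Calls block until the motion is done:
- robot.move_ptp(position, orientation): joint-space move of the TCP to a pose.
- robot.line_to(position, rot=None, max_speed=0.15): straight line of the TCP; rot=None keeps the orientation; max_speed is the mean speed in m/s.
- robot.set_joints(angles): joint-space move.
- robot.ungrasp() and robot.close_gripper(grasp_force=None): open the fingers fully, or close them until they stop; grasp_force is the grip in N (None keeps the last).
- robot.wait(seconds).
- robot.ik(position, orientation): joint angles nearest the present ones, or None.
- sensors.state(): the state.
- imaging.read_camera(name): name is "scene" or "side" or "wrist"; returns a dict with "pixels" (400x640x3 uint8, blue, green, red), "range_z" (400x640 float32, m along the optical axis (not along the pixel's ray), 0 where there is no reading), "vfov" (degrees; the focal length in pixels is half the picture's height over the tangent of half this angle, whatever the lens; pixels are square), "cx", "cy" (the principal point, pixels), "position" and "attitude" of the camera in the world; the wrist camera has in their place "T_tool_cam" (4x4, takes a point from camera to tool coordinates, whose origin is the TCP and whose axes are the flange's). Camera axes: x right, y down, z forward; pixel columns grow to the right and rows downward; lengths in m; the calibration is good to about 2 mm. A picture is of the moment at which its call begins: read the wrist's pose just before it.
A pose or a line that the arm cannot do raises robot.PlanningError and nothing moves.
- robot.sign_off(): hands the job in; it is judged then, once.
The state is a dict: "time_s": time; "qpos": joint angles; "joint_vel": joint speeds; "joint_efforts": joint torques, N m; "position": TCP position; "orientation": TCP orientation; "contact_force": force on the tool from outside, world axes, zero at the start; "moment": the same for the moment, N m; "finger_gap": finger opening in m; "gripper_force": force on a finger pad.
Only numpy, scipy, OpenCV 4.12 (cv2) and the standard library are available. Lean on these libraries where they do the work, as an engineer would, in place of code of your own. Each camera call takes 0.05 s, during which the arm holds its last target. There are 200 camera calls.

## Working session

There is one attempt and no reset: what is moved stays moved. The work goes in short steps, each a Python script; the robot and the scene stay as the last script left them, time stands still between calls to the robot, and variables do not carry over. Pictures are saved under pics/ and viewed, at most 10 in all, crops included, and the job is handed in when it is done.

```bash
mkdir -p pics; cat > h.py <<'E'
import numpy as np, cv2
from scipy.spatial.transform import Rotation as R
from bench import robot, sensors, imaging
def cloud(d,T=None):
    z=d["range_z"]; f=200/np.tan(np.radians(d["vfov"])/2)
    v,u=np.mgrid[:400,:640]
    p=np.stack([(u-d["cx"])*z/f,(v-d["cy"])*z/f,z],-1)
    if T is None:
        a=np.asarray(d["attitude"]); Rm=a if a.shape==(3,3) else R.from_euler('xyz',a).as_matrix()
        return p@Rm.T+np.asarray(d["position"])
    return p@T[:3,:3].T+T[:3,3]
def wrist():
    s=sensors.state(); d=imaging.read_camera("wrist")
    T=np.eye(4);T[:3,:3]=R.from_euler('xyz',s["orientation"]).as_matrix();T[:3,3]=s["position"]
    return d,cloud(d,T@np.asarray(d["T_tool_cam"]))
def blue(d):
    h=cv2.cvtColor(d["pixels"],cv2.COLOR_BGR2HSV)
    return cv2.inRange(h,(95,110,40),(130,255,255))
def blobs(d,P):
    n,l,st,c=cv2.connectedComponentsWithStats(blue(d))
    for i in range(1,n):
        if st[i,4]<15: continue
        q=P[(l==i)&(d["range_z"]>0)]
        if len(q)==0: continue
        zt=np.percentile(q[:,2],95); t=q[abs(q[:,2]-zt)<.004]
        print(c[i].round(),st[i,2:],"top",t.mean(0).round(4),"mid",((t.min(0)+t.max(0))/2).round(4),"ext",np.ptp(t,axis=0).round(3),"zmin",q[:,2].min().round(4))
E
python3 - <<'E'
from h import *
s=sensors.state();print({k:np.round(v,3) for k,v in s.items()})
for n in("scene","side"):
    d=imaging.read_camera(n);print(n,d["vfov"],d["position"],d["attitude"]);cv2.imwrite(f"pics/{n}.png",d["pixels"]);blobs(d,cloud(d))
E
```

```text
{'time_s': np.float64(0.0), 'qpos': array([-1.28 ,  0.384,  0.016,  1.371, -0.006,  1.388, -0.047]), 'joint_vel': array([ 0.001, -0.001,  0.001, -0.   , -0.001,  0.   ,  0.   ]), 'joint_efforts': array([-0.0000e+00, -6.2760e+01,  8.4400e-01, -3.7182e+01,  1.6000e-02,
        1.4000e-02, -0.0000e+00]), 'position': array([0.216, 0.586, 0.23 ]), 'orientation': array([-3.14 ,  0.   ,  2.788]), 'contact_force': array([ 0.256, -0.817, -0.359]), 'moment': array([ 0.041,  0.028, -0.04 ]), 'gripper_force': np.float64(0.0), 'finger_gap': np.float64(0.085)}
scene 46.64804747579961 [1.1507489  0.52522405 1.0252139 ] [-2.42965802 -0.01114171  2.4202989 ]
[155.  29.] [  72   60 2824] top [ 0.3554 -1.5876 -0.068 ] mid [ 0.3546 -1.5885 -0.0666] ext [0.209 0.282 0.008] zmin -0.2083
[170.  91.] [  63   48 1836] top [ 0.3544 -1.5821 -0.4567] mid [ 0.3541 -1.5871 -0.4554] ext [0.219 0.279 0.008] zmin -0.5822
[293. 169.] [ 6  5 23] top [ 0.58   -0.2296  0.0829] mid [ 0.5793 -0.2297  0.0834] ext [0.017 0.015 0.005] zmin 0.0804
[315. 185.] [ 7  9 58] top [ 0.5819 -0.1332  0.1052] mid [ 0.5818 -0.1331  0.10
[... 829 characters left out ...]
021
[333. 155.] [ 7  3 19] top [ 0.5813 -0.2309  0.083 ] mid [ 0.5817 -0.231   0.0833] ext [0.015 0.011 0.004] zmin 0.0809
[332. 175.] [ 8 12 80] top [ 0.5822 -0.1322  0.1039] mid [ 0.582  -0.1332  0.1038] ext [0.017 0.018 0.005] zmin 0.0841
[373. 208.] [ 9  5 33] top [ 0.4864 -0.0376  0.083 ] mid [ 0.4868 -0.037   0.0829] ext [0.018 0.017 0.004] zmin 0.0808
[279. 231.] [ 9 12 84] top [0.6791 0.0589 0.0994] mid [0.6789 0.0582 0.0996] ext [0.016 0.019 0.005] zmin 0.0834
[271. 268.] [ 9 13 94] top [0.68   0.1543 0.0977] mid [0.6803 0.1536 0.0981] ext [0.016 0.018 0.004] zmin 0.0832
[320. 318.] [ 12  14 136] top [0.5849 0.2505 0.0971] mid [0.5849 0.2497 0.0969] ext [0.018 0.019 0.004] zmin 0.08
```

View pics/side.png

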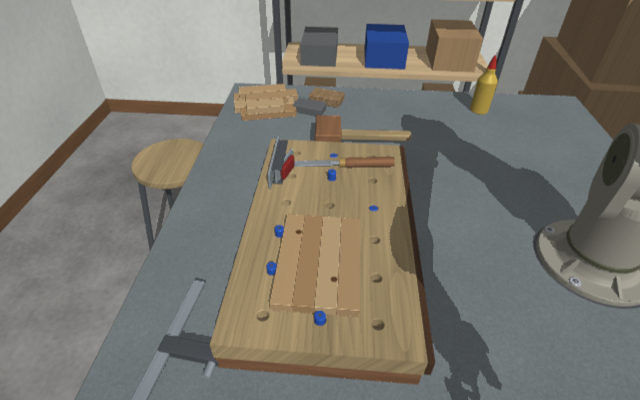

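View pics/scene.png

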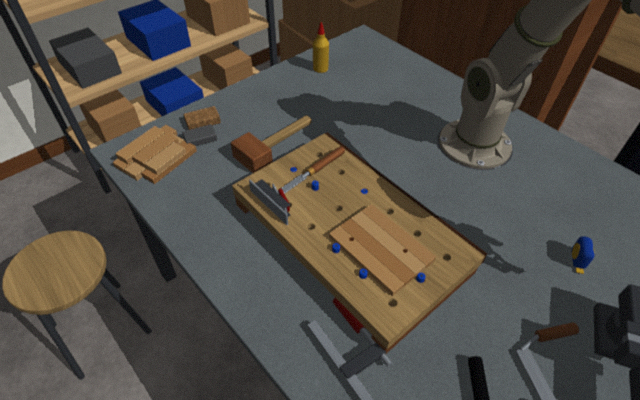

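The side view shows the lone dog at (332,175), with the chisel beside it on its right (−y) from about (295,163) to (395,162), and the plane at (280,165). The scene view agrees, with the dog at (315,185). The dog is at about (0.582, −0.133), top z about 0.105. I'll close the fingers across x so they stay narrow towards the chisel, hover, and check with the wrist camera.

```bash
python3 - <<'E'
from h import *
q0=sensors.state()["qpos"];best=None
for yaw in(np.pi/2,-np.pi/2):
    q=robot.ik([.582,-.133,.22],[np.pi,0,yaw])
    if q is not None:
        c=np.abs(np.array(q)-q0).max(); print(yaw,np.round(q,2),c)
        if best is None or c<best[0]: best=(c,yaw)
robot.move_ptp([.582,-.133,.22],[np.pi,0,best[1]])
robot.close_gripper(20)
d,P=wrist();s=sensors.state();print(s["time_s"],s["position"],s["orientation"],s["finger_gap"],s["contact_force"])
cv2.imwrite("pics/w1.png",d["pixels"]);blobs(d,P)
m=(abs(P[...,0]-.582)<.06)&(P[...,1]<-.143)&(P[...,1]>-.22)&(P[...,2]>.092)&(P[...,2]<.13)&(d["range_z"]>0)
print("chisel",P[m].min(0),P[m].max(0),m.sum())
E
```

```text
1.5707963267948966 [-0.51  0.45  0.95  1.5  -0.37  1.38  0.46] 0.9359325165855146
-1.5707963267948966 [-0.68  0.67  1.36  1.51 -0.66  1.49 -2.46] 2.413910921465916
3.7583 [ 0.58197458 -0.13303057  0.22000491] [-3.14154845e+00 -5.56339165e-06  1.57073582e+00] 0.0004331037449744571 [ 0.99333527 -0.53317179 -0.02137417]
[214.  85.] [ 21  23 347] top [ 0.4865 -0.0383  0.084 ] mid [ 0.4859 -0.0385  0.0841] ext [0.019 0.019 0.005] zmin 0.0773
[318. 190.] [ 20  25 392] top [ 0.5813 -0.1341  0.1055] mid [ 0.5815 -0.1349  0.1052] ext [0.018 0.02  0.005] zmin 0.0775
chisel [ 0.52203648 -0.19355548  0.09208039] [ 0.64194929 -0.14366122  0.11309661] 2089
```

View pics/w1.png

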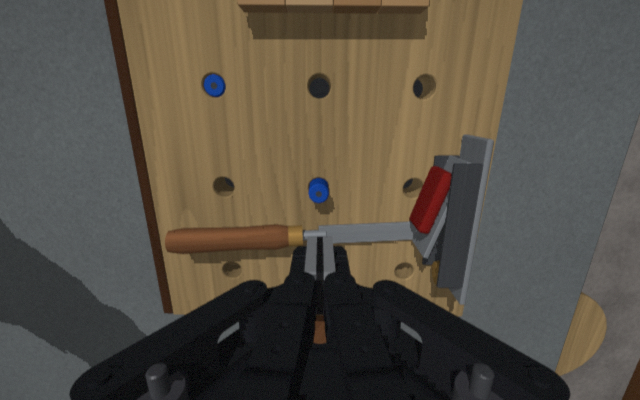

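The wrist view confirms it: the dog is at (318,190) with the chisel at row ~230, about 35 mm away. The plane's cap at column ~415 is about 95 mm off in x, and the fingers are shut along x. Next is a guarded press.

```bash
python3 - <<'E'
from h import *
x,y=.5817,-.1330
robot.line_to([x,y,.112],max_speed=.08)
f0=np.array(sensors.state()["contact_force"]); print("f0",f0)
z=.112
while z>.0825:
    z-=.001; robot.line_to([x,y,z],max_speed=.02)
    s=sensors.state(); f=s["contact_force"][2]-f0[2]
    print(round(z,4),s["position"].round(4),round(f,1),round(s["time_s"],2))
    if f>22 or s["time_s"]>20: break
E
```

```text
f0 [-0.31105393  0.19517261  0.14544791]
0.111 [ 0.5818 -0.133   0.1111] 0.2 5.51
0.11 [ 0.5816 -0.133   0.1099] -0.3 5.76
0.109 [ 0.5817 -0.133   0.1089] 0.1 6.01
0.108 [ 0.5816 -0.133   0.1079] 0.9 6.26
0.107 [ 0.5817 -0.133   0.1069] -0.6 6.51
0.106 [ 0.5817 -0.133   0.106 ] -0.3 6.76
0.105 [ 0.5817 -0.133   0.1052] 3.7 7.01
0.104 [ 0.5817 -0.133   0.1042] 4.9 7.26
0.103 [ 0.5818 -0.133   0.1031] 4.1 7.51
0.102 [ 0.5818 -0.133   0.102 ] 4.7 7.76
0.101 [ 0.5817 -0.133   0.101 ] 4.6 8.01
0.1 [ 0.5817 -0.133   0.1   ] 3.8 8.26
0.099 [ 0.5817 -0.133   0.099 ] 4.1 8.51
0.098 [ 0.5817 -0.133   0.098 ] 3.7 8.76
0.097 [ 0.5818 -0.133   0.097 ] 2.7 9.01
0.096 [ 0.5817 -0.133   0.096 ] 3.8 9.26
0.095 [ 0.5817 -0.133   0.095 ] 4.4 9.51
0.094 [ 0.5817 -0.133   0.0939] 3.8 9.76
0.093 [ 0.5817 -0.133   0.093 ] 4.6 10.01
0.092 [ 0.5817 -0.133   0.092 ] 4.0 10.26
0.091 [ 0.5817 -0.133   0.091 ] 3.5 10.51
0.09 [ 0.5817 -0.133   0.09  ] 4.1 10.76
0.089 [ 0.5817 -0.133   0.0889] 3.8 11.01
0.088 [ 0.5817 -0.133   0.088 ] 3.2 11.26
0.087 [ 0.5817 -0.133   0.087 ] 4.8 11.51
0.086 [ 0.5817 -0.133   0.0859] 3.3 11.76
0.085 [ 0.5818 -0.133   0.0852] 5.9 12.01
0.084 [ 0.5818 -0.133   0.0851] 14.5 12.26
0.083 [ 0.5818 -0.133   0.0851] 23.9 12.51
```

The tips stopped hard at z = 0.085, which is the worktop. Now I'll hold briefly, lift off, and check.

```bash
python3 - <<'E'
from h import *
robot.wait(.15)
robot.line_to([.5817,-.133,.1],max_speed=.03)
robot.line_to([.5817,-.133,.22],max_speed=.1)
d,P=wrist();blobs(d,P);s=sensors.state();print(s["time_s"],s["contact_force"])
cv2.imwrite("pics/w2.png",d["pixels"])
d0=cv2.imread("pics/w1.png");print("diff",[int((cv2.absdiff(d0,d["pixels"]).max(2)>40).sum())])
E
```

```text
[215.  85.] [ 21  23 343] top [ 0.4864 -0.0383  0.084 ] mid [ 0.4859 -0.0382  0.0839] ext [0.019 0.019 0.005] zmin 0.0787
[319. 187.] [ 19  19 262] top [ 0.5812 -0.1341  0.0846] mid [ 0.5812 -0.135   0.0842] ext [0.018 0.02  0.005] zmin 0.0752
14.775 [-0.28296    -0.41576604 -0.0273726 ]
diff [838]
```

View pics/w2.png

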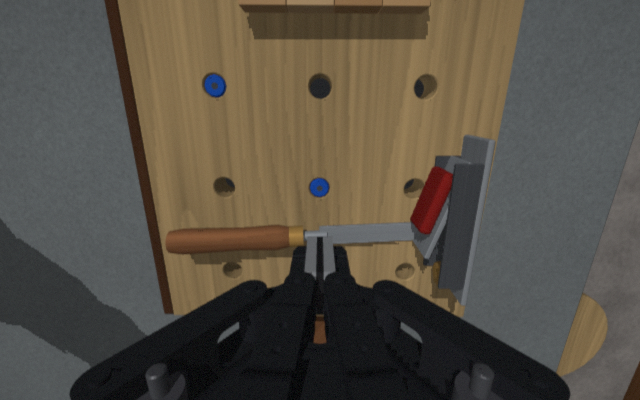

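The dog at (319,187) is now flush, level with the parked one at (215,85), and the chisel and plane haven't moved. Handing in.

```bash
python3 -c "
from bench import robot
print(robot.sign_off())"
```

```text
the job is handed in; nothing more can be done
None
```

The lone dog is pressed flush (top measured at about 84.6 mm, worktop 85 mm), the hand is clear and nothing else moved in the wrist view; I handed the job in after about 15 s, and no verdict came back.

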